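# Load a firing tray of crowns on the furnace hearth

### The arm

A 6-joint arm with a two-finger parallel gripper is mounted at the origin on the work surface. World frame = base frame: x ahead of the robot, y to its left, z up, the work surface at z = 0. Lengths are in m, angles in rad, forces in N, time in s.
With the tool pointing down it reaches from about 0.3 to 0.775 m from the base axis. Payload 14.6 kg.
Tool frame: the origin (TCP) lies midway between the tips of the shut fingers; the grasp point (between the pads) lies 19 mm behind it (ctrl.pinch_z is the z of the grasp point in the tool frame, in m); z points along the fingers, y is the line along which they close (so a half turn about z gives the same grasp; the last joint's range is limited). The gripper opens to 94 mm and grips with 3 to 60 N. Pads are 16 mm wide; open, the fingers measure 119 mm over their backs; the gripper's body (75 mm by 177 mm) begins 78 mm behind the grasp point.
Start: joints at [-1.176, 0.3, 1.521, -0, 1.321, -0.067], TCP at [0.245, -0.492, 0.205] pointing down, gripper open.
Joint ranges: [-3.03, 3.03], [-0.79, 2.21], [0.23, 2.52], [-1.04, 4.18], [0, 3.07], [-2.55, 2.55]. Speed limits (rad/s): [2.22, 2.22, 2.57, 3.14, 3.14, 3.14].

### API

Orientations are given as [roll, pitch, yaw] about the fixed x, y, z axes, in that order (R = Rz(yaw) Ry(pitch) Rx(roll)).
In Python, from station import ctrl, camera, ticket gives the robot as it stands. The module is installed in compiled form; this text tells all that it offers.
- The arm moves only by the shell command python3 -m inch 'ROWS' [FORCE]. ROWS is text: rows parted by semicolons, each of 7 numbers parted by spaces: the opening, from -1 (shut) to 1 (fully open), then the shift along the tool's x, y, z in units of 0.03 m (1.0 is 0.03 m), then the turn, a rotation vector about the tool's x, y, z in units of 10 degrees (1.0 is 10 degrees). In form: grip dx dy dz rx ry rz; .... A call has 1 to 10 rows; each row shifts and turns the commanded pose from where the row before left it, along the tool's axes as they then stand; what a row does not reach is not made up. A row lasts 1/8 s, in which the tool goes at most 62.5 mm and 10.7 degrees, less where a joint would pass 70% of its speed; a pose out of reach is approached as far as the arm can. A call with a number of a shift or a turn outside -1 to 1 is refused whole. A call with a gripper value outside its range is refused whole. The fingers move at their own pace and stop on an object; FORCE is the grip in N (left out, the last holds). Time passes only in rows, so rows that do not move let the fingers close. It gives the time, the measured TCP pose, the force, the opening and the grip force at its end, in the units of the state.
- ctrl.get_obs(): the state, without advancing time (a new reading comes with each control period).
- camera(name): name is "scene" or "top" or "wrist"; returns a dict with "img" (400x640x3 uint8, blue, green, red), "range_z" (400x640 float32, m along the optical axis (not along the pixel's ray), 0 where there is no reading), "intrinsics" (3x3 intrinsics, pixels), "view" (4x4, takes a point from world to camera coordinates). Camera axes: x right, y down, z forward; pixel columns grow to the right and rows downward; lengths in m; the calibration is good to about 2 mm. A picture is of the moment at which its call begins.
- ticket.hand_in(): hands the job in; it is judged then, once.
The state is a dict: "time_s": time; "qpos": joint angles; "joint_vel": joint speeds; "tau": joint torques, N m; "ee_pos": TCP position; "eef_rot": TCP orientation; "force": force on the tool from outside, world axes, zero at the start; "moment": the same for the moment, N m; "grip_width": finger opening in m; "grip_force": force on a finger pad.
Only numpy, scipy, OpenCV 4.12 (cv2) and the standard library are available. Lean on these libraries where they do the work, as an engineer would, in place of code of your own. Each camera call takes 0.05 s, during which the arm holds its last target. There are 200 camera calls.

### The job

Get the crowns ready for firing: set the domed plinth with its tapered foot fully home in the neck of the furnace hearth and let go of it, then balance the tray of crowns, level and centred, on top of the plinth's dome. Keep the tray upright and set it down gently, and leave the two jars and the bottle where they stand.

Things in the scene. Friction and masses are not known exactly. Their poses are not given: they have to be found in the camera images.
- hearth: Fixed firing hearth: cream disc on a dark steel ring, 116 mm across, 18 mm high; origin at centre of underside, z up. In its middle a white funnel-shaped neck, 44 mm across at the top, rim 46 mm above the bench. Two upright steel guard posts, 10 mm thick, round tops 90 mm above the bench, stand 50 mm from the centre along the hearth's own +x and -x; its y axis is unobstructed.
- hearth_mouth (a point): Centre of the neck's mouth, at the rim's height (46 mm above the bench). The hole is a cone, about 34 mm wide at the mouth, 25 mm wide and closed 25 mm below it.
- plinth: Loose plinth, about 150 g, 52 mm high, starts standing on its foot. Cream tapered foot 24 mm long, 22 mm across at the bottom, 31 at its top; then a brown cylinder 52 mm across from 24 to 46 mm (its underside rests on the neck's rim when home); then a smooth shallow dome 6.4 mm high. Origin at centre of foot's underside, z up; home, it lies 24 mm below the mouth with about 1 mm sideways play.
- plinth_apex (a point): The highest point of the plinth's dome, on its axis, 52.4 mm above its origin (74.4 mm above the bench when the plinth is home). The dome is part of a ball of 56 mm radius.
- tray: Loose firing tray, about 90 g, starts flat on the bench: blue-grey round disc 64 mm across, 14 mm thick, flat underneath, three ivory crowns (11 mm across) fixed on it 17 mm from its centre, tops 25 mm above the underside. Origin at centre of underside, z up. Its weight lies on its axis, 8 mm up: on the dome it leans about 1.2 degrees for each mm off-centre.
- liquid_bottle: Bystander: amber glass jar with black cap, 40 mm across, 62 mm high, loose, standing close to one side of the tray. Origin at the centre of its underside.
- powder_jar: Bystander: white jar with blue cap, 42 mm across, 48 mm high, loose, standing close to the tray on its other side. Origin at the centre of its underside.
- glaze_jar: Bystander: white jar with red cap, 42 mm across, 52 mm high, loose, standing close to one side of the plinth. Origin at the centre of its underside.
Things that resemble listed ones, but are neither listed nor needed, are in the scene too. Leave any yellow look-alike of the hearth alone.

How it is judged:
On the way:
1. the plinth stands fully home in the hearth's neck (shoulder within 2.5 mm of the rim, centred within 4 mm, upright within 3.4 degrees) and the fingers have let go of it (horizontal distance between plinth and hearth_mouth below 0.004 m and z of plinth in the frame of hearth_mouth below -0.0215 m and angle between plinth's own z axis and vertical below 0.06 rad and contact force between the fingers and plinth below 0.1 N), for 0.2 s.
At the end, for the whole second after the job is handed in: The plinth is fully home in the neck (shoulder within 2.5 mm of the rim, centred within 4 mm, upright within 3.4 degrees) and the tray rests on the dome: its centre within 6 mm sideways and 5 mm in height of the dome's apex, level within 5.7 degrees, released and at rest (horizontal distance between plinth and hearth_mouth below 0.004 m and z of plinth in the frame of hearth_mouth below -0.0215 m and angle between plinth's own z axis and vertical below 0.06 rad and horizontal distance between tray and plinth_apex below 0.006 m and z of tray in the frame of plinth_apex between -0.005 and 0.005 m and angle between tray's own z axis and vertical below 0.1 rad and contact force between tray and plinth above 0.2 N and linear speed of tray below 0.02 m/s and angular speed of tray below 0.3 rad/s and contact force between tray and the fingers below 0.1 N); the robot touches nothing.
It fails at once if the liquid bottle, powder jar or glaze jar is moved by more than 20 mm or tipped by more than 17 degrees (distance of any of liquid_bottle, powder_jar, glaze_jar from where it was at the start of the episode above 0.02 m or angle between any of liquid_bottle, powder_jar, glaze_jar's own z axis and vertical above 0.3 rad).
It fails at once if the tray is tilted by more than 30 degrees (angle between tray's own z axis and vertical above 0.52 rad).
It fails at once if the tray is pressed or knocked on the plinth with more than 30 N (contact force between tray and plinth above 30 N).
It fails at once if the tray is dropped (falls about 10 mm or more out of the fingers) (contact force between the fingers and tray below 0.05 N and linear speed of tray above 0.42 m/s).
It also fails if it takes over 62 s, if anything falls off the work surface, if the arm or the gripper's body presses on something with over 40 N, if the wrist force passes 120 N, or if a joint passes its speed limit or range.

## Working session

There is one attempt and no reset: what is moved stays moved. The work goes in short steps, Python scripts to look and compute and a shell command to move; the robot and the scene stay as the last step left them, time stands still between calls to the robot, and variables do not carry over. Pictures are saved under pics/ and viewed, at most 10 in all, crops included, and the job is handed in when it is done.

```bash
mkdir -p pics
cat > h.py <<'E'
import numpy as np, cv2
from station import ctrl, camera
def snap(n,f=None):
    c=camera(n)
    if f: cv2.imwrite('pics/'+f,c['img'])
    np.savez('last_'+n+'.npz',**c); return c
def load(n): return dict(np.load('last_'+n+'.npz'))
def ray(c,u,v):
    Vi=np.linalg.inv(c['view']); d=Vi[:3,:3]@np.linalg.inv(c['intrinsics'])@[u,v,1.]
    return Vi[:3,3],d
def onz(c,u,v,z):
    o,d=ray(c,u,v); return o+d*(z-o[2])/d[2]
def cloud(c):
    v,u=np.mgrid[:400,:640]; K=c['intrinsics']; z=c['range_z']
    P=np.stack([(u-K[0,2])/K[0,0]*z,(v-K[1,2])/K[1,1]*z,z],-1)
    Vi=np.linalg.inv(c['view']); return P@Vi[:3,:3].T+Vi[:3,3]
E
python3 - <<'E'
from h import *
for n in('top','scene'):
    c=snap(n,n+'1.png'); print(n,np.linalg.inv(c['view'])[:3,3].round(3),c['intrinsics'][0,0])
print(ctrl.get_obs(),ctrl.pinch_z)
E
```

```text
top [0.385 0.056 1.181] 477.83043963553695
scene [ 0.829 -0.524  0.798] 421.28409551801906
{'time_s': 0.1, 'qpos': array([-1.17562161e+00,  3.00402016e-01,  1.52150337e+00, -8.17970538e-06,
        1.32073875e+00, -6.66153260e-02]), 'joint_vel': array([-0.00036595, -0.00399986, -0.0012014 ,  0.00036113,  0.00149873,
       -0.0001505 ]), 'tau': array([-6.87861648e-04, -5.32651412e+01, -3.53287518e+01,  7.08946050e-02,
        2.35100929e-02, -2.89889635e-05]), 'ee_pos': array([ 0.24494857, -0.49217506,  0.20495711]), 'eef_rot': array([-3.14054298e+00, -6.20869417e-05,  4.61792035e-01]), 'force': array([-1.09673842, -0.05233754,  0.16956535]), 'moment': array([0.000634  , 0.0264421 , 0.03995933]), 'grip_force': 0.0, 'grip_width': 0.09377239917546158} -0.0188
```

View pics/top1.png

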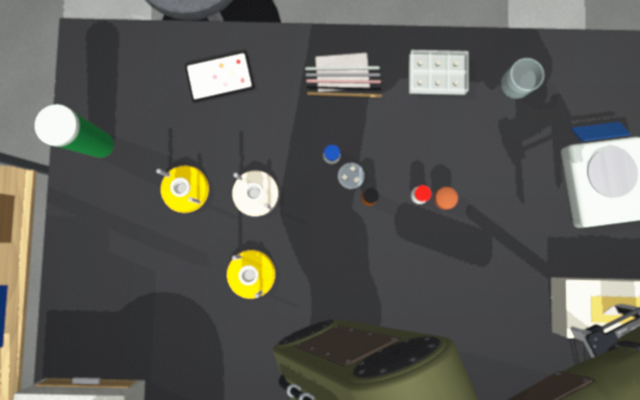

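View pics/scene1.png

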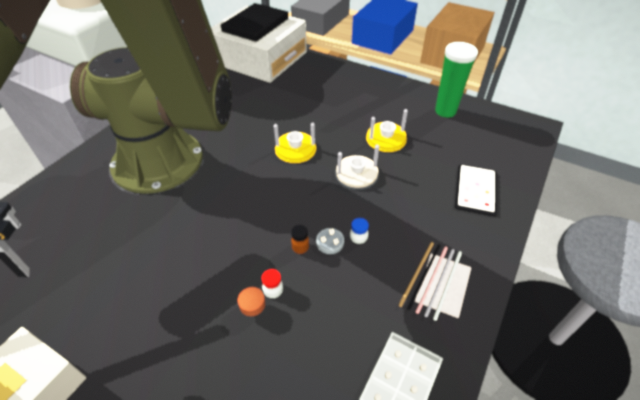

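Top view, candidates. The hearth could be the cream one at (255,193) or the yellow look-alikes at (185,188) and (250,274); I choose the cream one. The plinth is the orange-brown disc at (447,198), next to the red-capped glaze jar at (422,194). The tray is the grey disc with three crowns at (351,176), between the blue jar (332,153) and the amber bottle (369,196).

```bash
cat > m.py <<'E'
from h import *
def blob(c,lo,hi,box):
    h=cv2.inRange(cv2.cvtColor(c['img'],cv2.COLOR_BGR2HSV),lo,hi); m=np.zeros_like(h); x0,y0,x1,y1=box; m[y0:y1,x0:x1]=h[y0:y1,x0:x1]
    n,l,s,ce=cv2.connectedComponentsWithStats(m); i=1+s[1:,4].argmax(); 
    cn=max(cv2.findContours((l==i).astype('u1')*255,0,2)[0],key=cv2.contourArea)
    return (cv2.fitEllipse(cv2.convexHull(cn))[0]), s[i], l==i
E
python3 - <<'E'
from m import *
t,s=load('top'),load('scene')
spec={'plinth':((3,90,60),(14,255,255),(430,180,465,215),(232,283,270,320),.046),
'tray':((0,0,95),(179,90,255),(335,160,366,191),(312,224,347,258),.014),
'hearth':((0,0,110),(40,70,255),(228,165,284,220),(332,150,382,192),.018),
'red':((0,150,100),(5,255,255),(405,180,433,205),(255,262,290,300),.05),
'blue':((105,120,60),(125,255,255),(320,140,345,165),(348,212,372,238),.045),
'amber':((0,0,0),(179,255,45),(358,186,380,206),(288,222,312,242),.06)}
for k,(lo,hi,b1,b2,z) in spec.items():
    (u,v),st,m=blob(t,lo,hi,b1); (u2,v2),st2,m2=blob(s,lo,hi,b2)
    A=ray(t,u,v);B=ray(s,u2,v2)
    M=np.stack([A[1],-B[1]],1); q=np.linalg.lstsq(M,B[0]-A[0],rcond=None)[0]; p=(A[0]+A[1]*q[0]+B[0]+B[1]*q[1])/2
    C=cloud(t)[m]
    print(k,(round(u),round(v)),st[2:],(round(u2),round(v2)),st2[2:],'tri',p.round(3),'plane',onz(t,u,v,z).round(3),onz(s,u2,v2,z).round(3),'depth',np.median(C,0).round(3))
# posts etc: hearth points by depth above 70mm
C=cloud(t); 
m=(C[...,2]>.07)&(C[...,2]<.1); m[:160]=0;m[225:]=0;m[:,:225]=0;m[:,285:]=0
for u,v in [(237,178),(271,208)]:
    print(onz(t,u,v,.09).round(3))
print(np.argwhere(m).tolist(), C[m].round(3).tolist())
c1=cv2.resize(t['img'][150:240,215:305],(360,360),interpolation=2);c2=cv2.resize(t['img'][150:240,395:485],(360,360),interpolation=2)
cv2.imwrite('pics/crop1.png',np.hstack([c1,c2]))
E
```

```text
plinth (446, 198) [ 25  24 467] (251, 301) [ 30  31 717] tri [ 0.5   -0.235  0.037] plane [ 0.499 -0.233  0.046] [ 0.504 -0.239  0.046] depth [ 0.499 -0.232  0.048]
tray (351, 175) [ 28  27 580] (330, 241) [ 30  27 616] tri [ 0.554 -0.007  0.008] plane [ 0.553 -0.007  0.014] [ 0.556 -0.01   0.014] depth [ 0.553 -0.007  0.014]
hearth (255, 193) [  48   47 1746] (358, 165) [  44   39 1265] tri [0.505 0.227 0.033] plane [0.504 0.228 0.018] [0.501 0.244 0.018] depth [0.504 0.227 0.018]
red (423, 193) [ 16  16 211] (271, 278) [ 20  20 312] tri [ 0.51  -0.177  0.05 ] plane [ 0.51  -0.177  0.05 ] [ 0.51  -0.177  0.05 ] depth [ 0.509 -0.177  0.052]
blue (332, 152) [ 17  17 217] (359, 225) [ 18  17 245] tri [0.605 0.042 0.045] plane [0.605 0.042 0.045] [0.605 0.042 0.045] depth [0.605 0.041 0.047]
amber (371, 195) [ 13  14 138] (299, 232) [ 16  15 204] tri [ 0.502 -0.052  0.059] plane [ 0.502 -0.052  0.06 ] [ 0.503 -0.053  0.06 ] depth [ 0.501 -0.052  0.061]
[0.531 0.259 0.09 ]
[0.463 0.179 0.09 ]
[[173, 234], [173, 235], [173, 236], [174, 233], [174, 234], [174, 235], [174, 236], [174, 237],
[... 555 characters left out ...]
0.538, 0.269, 0.087], [0.538, 0.266, 0.091], [0.538, 0.264, 0.089], [0.538, 0.262, 0.087], [0.538, 0.26, 0.087], [0.54, 0.26, 0.072], [0.536, 0.266, 0.089], [0.536, 0.264, 0.09], [0.536, 0.262, 0.085], [0.537, 0.261, 0.08], [0.538, 0.26, 0.075], [0.534, 0.265, 0.082], [0.534, 0.263, 0.084], [0.535, 0.262, 0.075], [0.475, 0.193, 0.088], [0.472, 0.195, 0.088], [0.472, 0.193, 0.092], [0.472, 0.191, 0.087], [0.473, 0.189, 0.085], [0.47, 0.195, 0.091], [0.47, 0.193, 0.092], [0.47, 0.19, 0.092], [0.47, 0.189, 0.085], [0.471, 0.188, 0.074], [0.468, 0.195, 0.091], [0.468, 0.193, 0.091], [0.468, 0.191, 0.088], [0.468, 0.189, 0.084], [0.466, 0.193, 0.086], [0.466, 0.191, 0.085], [0.466, 0.189, 0.081]]
```

View pics/crop1.png

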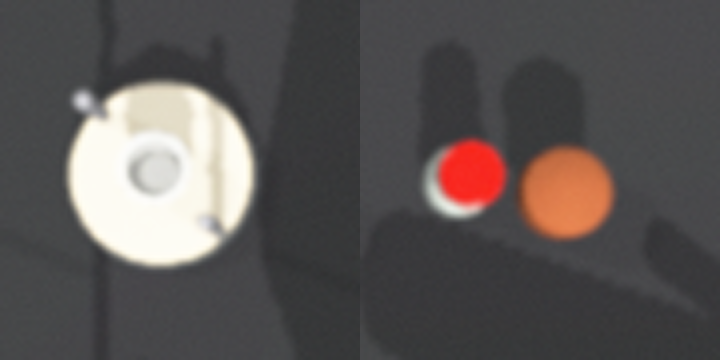

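The crop confirms it: the cream hearth has its posts at upper left and lower right (axis about 46°), and the plinth is right of the red-capped jar. Triangulated heights are plausible, and the two posts come out 99.7 mm apart.

```bash
cat > go.py <<'E'
import sys; from h import *
from scipy.spatial.transform import Rotation as Ro
# usage: x y z(TCP) yawdeg : prints turn, then shift in tool axes after turn (units)
x,y,z,yd=map(float,sys.argv[1:5]); o=ctrl.get_obs(); R=Ro.from_euler('xyz',o['eef_rot']); T=Ro.from_euler('xyz',[np.pi,0,np.radians(yd)])
r=np.degrees((R.inv()*T).as_rotvec())/10; d=T.inv().apply(np.array([x,y,z])-o['ee_pos'])/.03
n=int(np.ceil(max(abs(d).max(),abs(r).max()))); print('t',o['time_s'],'pos',o['ee_pos'].round(4),'rot',o['eef_rot'].round(4))
print('turn',r.round(3),'shift',d.round(3),'rows',n,'each',(d/max(n,1)).round(4))
E
python3 go.py 0.4995 -0.233 0.2 79; python3 -m inch '1 0 0 0 0 0 -1; 1 0 0 0 0 0 -1; 1 0 0 0 0 0 -1; 1 0 0 0 0 0 -1; 1 0 0 0 0 0 -1; 1 0 0 0 0 0 -0.25'; python3 go.py 0.4995 -0.233 0.2 79
```

```text
t 0.1 pos [ 0.2449 -0.4922  0.205 ] rot [-3.1405e+00 -1.0000e-04  4.6180e-01]
turn [-5.000e-03 -3.000e-03 -5.254e+00] shift [10.099  6.681  0.165] rows 11 each [0.9181 0.6073 0.015 ]
time_s: 0.85
ee_pos: [0.245, -0.4922, 0.2051]
eef_rot: [-3.141, -0.001, 1.382]
force: [-0.2, 0.5, 0.2]
grip_width: 0.094
grip_force: 0.0
t 0.85 pos [ 0.245  -0.4922  0.2051] rot [-3.1412e+00 -6.0000e-04  1.3815e+00]
turn [-0.002 -0.004  0.016] shift [10.101  6.679  0.17 ] rows 11 each [0.9183 0.6072 0.0154]
```

```bash
python3 -m inch '1 0.92 0.61 0 0 0 0; 1 0.92 0.61 0 0 0 0; 1 0.92 0.61 0 0 0 0; 1 0.92 0.61 0 0 0 0; 1 0.92 0.61 0 0 0 0; 1 0.92 0.61 0 0 0 0; 1 0.92 0.61 0 0 0 0; 1 0.92 0.61 0 0 0 0; 1 0.5 0.3 0 0 0 0; 1 0 0 0 0 0 0' >/dev/null
cat > w.py <<'E'
import sys; from m import *
ctrl.get_obs(); c=snap('wrist',sys.argv[1]); V=np.linalg.inv(c['view']); print(ctrl.get_obs()['ee_pos'].round(4),V[:3,3].round(3),V[:3,2].round(3),c['intrinsics'][0,0])
E
python3 w.py w1.png; python3 -m inch '1 0.92 0.61 0 0 0 0; 1 0.92 0.61 0 0 0 0; 1 0.4 0.3 0 0 0 0;1 0 0 0 0 0 0;1 0 0 0 0 0 0'; cp last_wrist.npz w1.npz; python3 w.py w2.png; python3 -c "
import cv2,numpy as np;cv2.imwrite('pics/w12.png',cv2.resize(np.hstack([cv2.imread('pics/w1.png'),cv2.imread('pics/w2.png')]),(800,250)))"
```

```text
[ 0.4425 -0.2909  0.2053] [ 0.459 -0.214  0.385] [-0.052 -0.263 -0.963] 352.1657925766942
time_s: 2.78
ee_pos: [0.4997, -0.2344, 0.2054]
eef_rot: [-3.141, 0.0, 1.377]
force: [-0.4, 1.1, -0.1]
grip_width: 0.0941
grip_force: 0.0
[ 0.4997 -0.2344  0.2055] [ 0.516 -0.158  0.385] [-0.052 -0.263 -0.963] 352.1657925766942
```

View pics/w12.png

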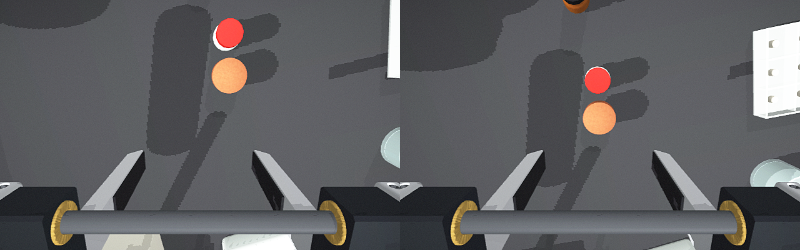

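Wrist views: the plinth is the orange disc at about (367,121) in w1 and (318,190) in w2 (full-size pixels), with the red jar just beyond it. Both are clear of the fingers.

```bash
cat >> m.py <<'E'
def tri(A,B):
    M=np.stack([A[1],-B[1]],1); q=np.linalg.lstsq(M,B[0]-A[0],rcond=None)[0]; a=A[0]+A[1]*q[0]; b=B[0]+B[1]*q[1]; return (a+b)/2,np.linalg.norm(a-b)
E
python3 - <<'E'
from m import *
a=dict(np.load('w1.npz'));b=dict(np.load('w2.npz') if 0 else np.load('last_wrist.npz'))
for nm,lo,hi,z in(('plinth',(6,60,80),(16,255,255),.046),('red',(0,160,80),(4,255,255),.051)):
    r=[]
    for c in(a,b):
        (u,v),st,m=blob(c,lo,hi,(250,20,420,260)); C=cloud(c)[m]
        r.append(ray(c,u,v)); print(nm,round(u,1),round(v,1),st[2:],onz(c,u,v,z).round(4),'dep',np.median(C,0).round(4),'maxz',np.percentile(C[:,2],98).round(4), 'bbox', C.min(0).round(3),C.max(0).round(3))
    print('tri',tri(*r))
E
python3 go.py 0.4995 -0.233 0.2 79
```

```text
plinth 366.6 120.4 [  58   58 2565] [ 0.5023 -0.2336  0.046 ] dep [ 0.5019 -0.2332  0.0495] maxz 0.0534 bbox [ 0.459 -0.267 -0.001] [ 0.538 -0.207  0.385]
plinth 318.6 187.8 [  54   55 2286] [ 0.5028 -0.2325  0.046 ] dep [ 0.5032 -0.2316  0.0494] maxz 0.0533 bbox [ 0.471 -0.274 -0.001] [ 0.531 -0.158  0.385]
tri (array([ 0.50274616, -0.23369953,  0.0413533 ]), np.float64(0.0004194456630132996))
red 367.1 52.3 [  45   48 1649] [ 0.511 -0.176  0.051] dep [ 0.5107 -0.1763  0.0523] maxz 0.054 bbox [ 0.459 -0.214 -0.001] [ 0.54  -0.148  0.385]
red 315.9 128.7 [  41   42 1328] [ 0.5113 -0.1759  0.051 ] dep [ 0.5114 -0.176   0.0523] maxz 0.054 bbox [ 0.488 -0.199 -0.001] [ 0.53  -0.157  0.385]
tri (array([ 0.51119117, -0.1759084 ,  0.05000824]), np.float64(0.00012867868562393416))
t 2.825 pos [ 0.4997 -0.2344  0.2055] rot [-3.1415e+00  2.0000e-04  1.3771e+00]
turn [-0.     0.001 -0.01 ] shift [ 0.044 -0.016  0.183] rows 1 each [ 0.0437 -0.0159  0.1828]
```

```bash
python3 go.py 0.5015 -0.233 0.016 79; python3 -m inch '1 0.05 -0.07 0.9 0 0 0; 1 0 0 0.9 0 0 0; 1 0 0 0.9 0 0 0; 1 0 0 0.9 0 0 0; 1 0 0 0.9 0 0 0; 1 0 0 0.9 0 0 0; 1 0 0 0.6 0 0 0; 1 0 0 0.32 0 0 0; 1 0 0 0 0 0 0' 15; python3 go.py 0.5015 -0.233 0.016 79
```

```text
t 2.825 pos [ 0.4997 -0.2344  0.2055] rot [-3.1415e+00  2.0000e-04  1.3771e+00]
turn [-0.     0.001 -0.01 ] shift [0.056 0.05  6.316] rows 7 each [0.0081 0.0071 0.9023]
time_s: 3.95
ee_pos: [0.4985, -0.2318, 0.0158]
eef_rot: [-3.141, -0.0, 1.378]
force: [-0.3, -0.1, 0.5]
grip_width: 0.0937
grip_force: 0.0
t 3.95 pos [ 0.4985 -0.2318  0.0158] rot [-3.1412e+00 -1.0000e-04  1.3779e+00]
turn [-0.002 -0.001 -0.005] shift [-0.021  0.107 -0.008] rows 1 each [-0.0213  0.1066 -0.0075]
```

```bash
python3 -m inch '1 -0.02 0.11 0 0 0 0; 0 0 0 0 0 0 0; -1 0 0 0 0 0 0; -1 0 0 0 0 0 0; -1 0 0 0 0 0 0; -1 0 0 0 0 0 0; -1 0 0 0 0 0 0;-1 0 0 0 0 0 0' 15; python3 -m inch '-1 0 0 -0.3 0 0 0; -1 0 0 -0.9 0 0 0; -1 0 0 -0.9 0 0 0; -1 0 0 -0.9 0 0 0; -1 0 0 -0.9 0 0 0; -1 0 0 -0.9 0 0 0; -1 0 0 -0.6 0 0 0; -1 0 0 0 0 0 0'; python3 go.py 0.504 0.228 0.18 46
```

```text
time_s: 4.95
ee_pos: [0.5017, -0.2328, 0.0159]
eef_rot: [-3.142, -0.0, 1.378]
force: [-0.5, -0.5, 1.2]
grip_width: 0.0518
grip_force: 15.0
time_s: 5.95
ee_pos: [0.5021, -0.233, 0.1793]
eef_rot: [3.139, 0.001, 1.378]
force: [-0.2, 0.2, -1.6]
grip_width: 0.0516
grip_force: 15.0
t 5.95 pos [ 0.5021 -0.233   0.1793] rot [3.1392e+00 7.0000e-04 1.3781e+00]
turn [0.015 0.    3.296] shift [ 11.098 -10.63   -0.025] rows 12 each [ 0.9249 -0.8858 -0.0021]
```

```bash
python3 -m inch '-1 0 0 0 0 0 0.9; -1 0 0 0 0 0 0.9; -1 0 0 0 0 0 0.9; -1 0 0 0 0 0 0.6; -1 0.92 -0.88 0 0 0 0; -1 0.92 -0.88 0 0 0 0; -1 0.92 -0.88 0 0 0 0; -1 0.92 -0.88 0 0 0 0; -1 0.92 -0.88 0 0 0 0; -1 0.92 -0.88 0 0 0 0' >/dev/null; python3 -m inch '-1 0.92 -0.88 0 0 0 0; -1 0.92 -0.88 0 0 0 0; -1 0.5 -0.5 0 0 0 0; -1 0 0 0 0 0 0; -1 0 0 0 0 0 0'; python3 w.py w3.png; cp last_wrist.npz w3.npz; python3 -m inch '-1 0.5 -0.5 0 0 0 0;-1 0.9 -0.8 0 0 0 0; -1 0 0 0 0 0 0; -1 0 0 0 0 0 0' >/dev/null; python3 w.py w4.png;  cp last_wrist.npz w4.npz; python3 go.py 0.504 0.228 0.18 46;  python3 -c "
import cv2,numpy as np;cv2.imwrite('pics/w34.png',cv2.resize(np.hstack([cv2.imread('pics/w3.png'),cv2.imread('pics/w4.png')]),(800,250)))"
```

```text
time_s: 7.82
ee_pos: [0.5028, 0.0933, 0.1773]
eef_rot: [-3.141, 0.001, 0.802]
force: [-0.6, 0.1, -2.1]
grip_width: 0.0514
grip_force: 15.0
[0.5029 0.0932 0.1775] [0.559 0.149 0.357] [-0.188 -0.193 -0.963] 352.1657925766942
[0.5042 0.1502 0.1778] [0.56  0.206 0.357] [-0.187 -0.193 -0.963] 352.1657925766942
t 8.425 pos [0.5042 0.1502 0.1778] rot [3.1416e+00 3.0000e-04 8.0120e-01]
turn [ 0.     0.002 -0.01 ] shift [ 1.86  -1.807 -0.075] rows 2 each [ 0.9299 -0.9037 -0.0373]
```

View pics/w34.png

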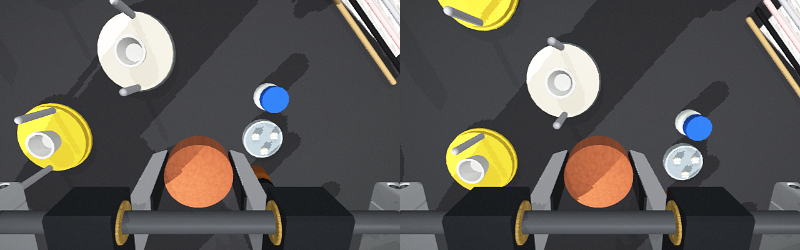

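```bash
cat > hm.py <<'E'
from m import *
K={}
for f,box,mb,pb,tb in(('w3.npz',(150,0,290,150),(185,55,235,108),(255,210,385,335),(380,185,460,255)),('w4.npz',(205,60,325,200),(235,105,285,160),(255,210,385,335),(418,222,488,292))):
    c=dict(np.load(f)); C=cloud(c); sub=np.zeros((400,640),bool); sub[box[1]:box[3],box[0]:box[2]]=1
    d=cv2.cvtColor(c['img'],cv2.COLOR_BGR2HSV)
    disc=sub&(d[...,2]>120)&(abs(C[...,2]-.018)<.003); X=C[disc]; 
    hull=cv2.convexHull(X[:,:2].astype('f4')); print(f,'disc',disc.sum(),np.round(cv2.minEnclosingCircle(hull),4) if 0 else cv2.minEnclosingCircle(hull))
    rim=sub&(abs(C[...,2]-.0455)<.002)&(np.hypot(*(np.moveaxis(C[...,:2]-X[:,:2].mean(0),-1,0)))<.03); Y=C[rim]; print(' rim',rim.sum(),cv2.minEnclosingCircle(Y[:,:2].astype('f4')),np.median(Y[:,2]))
    mm=np.zeros((400,640),'u1'); x0,y0,x1,y1=mb; mm[y0:y1,x0:x1]=((d[...,2]<218))[y0:y1,x0:x1]
    n,l,s,ce=cv2.connectedComponentsWithStats(mm); i=1+s[1:,4].argmax(); cn=max(cv2.findContours((l==i).astype('u1'),0,2)[0],key=cv2.contourArea); e=cv2.fitEllipse(cn)
    p=onz(c,*e[0],.046); print(' mouth px',np.round(e[0],1),np.round(e[1],1),p.round(4))
    K.setdefault('mouth',[]).append(ray(c,*e[0]))
    P=sub&(C[...,2]>.08)&(C[...,2]<.094); Q=C[P]
    _,lab,cen=cv2.kmeans(Q[:,:2].astype('f4'),2,None,(3,50,1e-5),3,0); dd=cen[0]-cen[1]; print(' posts',cen.round(4).tolist(),'mid',cen.mean(0).round(4),'ang',np.degrees(np.arctan2(dd[1],dd[0])),'dist',np.hypot(*dd))
    sb=np.zeros_like(sub); sb[pb[1]:pb[3],pb[0]:pb[2]]=1
    (u,v),st,m=blob(c,(3,60,60),(16,255,255),pb); C2=C[m]; V=np.linalg.inv(c['view']); rel=C2
    print(' plinth px',round(u,1),round(v,1),st[2:],'topz',np.percentile(C2[:,2],[50,98]).round(4))
    K.setdefault('pl',[]).append((c,u,v,st))
    (u,v),st,m=blob(c,(85,10,90),(120,90,255),tb); print(' tray',round(u,1),round(v,1),st[2:],onz(c,u,v,.014).round(4),np.median(C[m],0).round(4)); K.setdefault('tr',[]).append(ray(c,u,v))
print('tri mouth',tri(*K['mouth']),'tray',tri(*K['tr']))
c,u,v,st=K['pl'][1]; zt=ctrl.get_obs()['ee_pos']; z=zt[2]-.016+.046; print('plinth at',onz(c,u,v,z),'tcp',zt)
print(cloud(c)[int(v)-3:int(v)+3,int(u)-3:int(u)+3].mean((0,1)))
E
python3 hm.py
```

```text
w3.npz disc 9595 ((0.5071370601654053, 0.22812752425670624), 0.055138759315013885)
 rim 833 ((0.5074202418327332, 0.22817665338516235), 0.02180657722055912) 0.04606647618383136
 mouth px [207.1  80.8] [38.7 43.3] [0.5078 0.2286 0.046 ]
 posts [[0.4747999906539917, 0.19220000505447388], [0.5410000085830688, 0.2614000141620636]] mid [0.5079 0.2268] ang -133.69011 dist 0.0957731
 plinth px 317.3 275.4 [  112   116 10116] topz [0.2107 0.2145]
 tray 419.2 221.0 [  66   61 2433] [ 0.5561 -0.0034  0.014 ] [ 0.5576 -0.0027  0.0148]
w4.npz disc 8664 ((0.5072522163391113, 0.22826775908470154), 0.054853860288858414)
 rim 735 ((0.5071280598640442, 0.2282710075378418), 0.021664496511220932) 0.046040309962967874
 mouth px [255.7 132.5] [38.6 40.6] [0.5075 0.2285 0.046 ]
 posts [[0.475600004196167, 0.19370000064373016], [0.5418000221252441, 0.26330000162124634]] mid [0.5087 0.2285] ang -133.54955 dist 0.09611401
 plinth px 317.3 275.4 [  112   116 10103] topz [0.2111 0.2149]
 tray 452.0 257.9 [  65   58 2287] [ 0.5561 -0.0022  0.014 ] [ 0.5576 -0.0014  0.0147]
tri mouth (array([0.50773886, 0.22846936, 0.04663103]), np.float64(0.0002781991467448633)) tray (array([ 0.55605103, -0.00662022,  0.00669459]), np.float64(2.0247865075977687e-05))
plinth at [0.50769004 0.15200037 0.20776   ] tcp [0.50424216 0.1501993  0.17776   ]
[0.50992142 0.15479327 0.21401456]
```

```bash
cat > sp.py <<'E'
import sys; from m import *
from scipy.optimize import least_squares
def dome(c,box,r=.056):
    (u,v),st,m=blob(c,(3,60,60),(16,255,255),box); m=cv2.erode(m.astype('u1'),np.ones((5,5)))>0; C=cloud(c)[m]; C=C[C[:,2]>np.percentile(C[:,2],99)-.005]
    s=least_squares(lambda p:np.linalg.norm(C-p,axis=1)-r,C.mean(0)-[0,0,.05],loss='soft_l1',f_scale=.0005); 
    return s.x+[0,0,r],len(C),cv2.minEnclosingCircle(C[:,:2].astype('f4'))
if __name__=='__main__':
    for f in('w3.npz','w4.npz'): print(f,dome(dict(np.load(f)),(255,210,385,335)))
    print('bench',[dome(dict(np.load(f)),(250,20,420,260)) for f in('w1.npz','w2.npz') if f=='w1.npz'])
    print(ctrl.get_obs()['ee_pos'])
E
python3 sp.py
```

```text
w3.npz (array([0.50359095, 0.09222677, 0.2142748 ]), 6203, ((0.5224883556365967, 0.11277458071708679), 0.05116024240851402))
w4.npz (array([0.50498441, 0.14918495, 0.21463283]), 6083, ((0.5235153436660767, 0.1704936921596527), 0.05084676295518875))
bench [(array([ 0.50271263, -0.2341058 ,  0.05285501]), 1368, ((0.49152085185050964, -0.22673434019088745), 0.03478654474020004))]
[0.50424216 0.1501993  0.17776   ]
```

```bash
python3 go.py 0.507 0.2292 0.075 46; python3 -m inch '-1 0.65 -0.59 0 0 0 0; -1 0.65 -0.59 0 0 0 0; -1 0.65 -0.59 0 0 0 0; -1 0 0 0 0 0 0; -1 0 0 0 0 0 0'; python3 go.py 0.507 0.2292 0.075 46
```

```text
t 8.425 pos [0.5042 0.1502 0.1778] rot [3.1416e+00 3.0000e-04 8.0120e-01]
turn [ 0.     0.002 -0.01 ] shift [ 1.958 -1.763  3.425] rows 4 each [ 0.4895 -0.4408  0.8563]
time_s: 9.05
ee_pos: [0.5068, 0.2291, 0.1778]
eef_rot: [3.141, 0.0, 0.801]
force: [-0.4, -0.2, -2.4]
grip_width: 0.0514
grip_force: 15.0
t 9.05 pos [0.5068 0.2291 0.1778] rot [3.1415e+00 3.0000e-04 8.0140e-01]
turn [ 0.001  0.002 -0.008] shift [6.000e-03 2.000e-03 3.427e+00] rows 4 each [1.600e-03 6.000e-04 8.567e-01]
```

```bash
python3 -m inch '-1 0 0 0.8 0 0 0; -1 0 0 0.8 0 0 0; -1 0 0 0.8 0 0 0; -1 0 0 0.8 0 0 0; -1 0 0 0.3 0 0 0; -1 0 0 0.2 0 0 0; -1 0 0 0.2 0 0 0; -1 0 0 0.2 0 0 0; -1 0 0 0 0 0 0'; python3 -m inch '-1 0 0 0.15 0 0 0; -1 0 0 0.15 0 0 0; -1 0 0 0.1 0 0 0; -1 0 0 0 0 0 0'; python3 go.py 0.507 0.2292 0.038 46
```

```text
time_s: 10.18
ee_pos: [0.5065, 0.2301, 0.0546]
eef_rot: [-3.141, 0.0, 0.802]
force: [-0.1, -0.3, -2.1]
grip_width: 0.0517
grip_force: 15.0
time_s: 10.68
ee_pos: [0.5066, 0.2302, 0.0426]
eef_rot: [-3.141, 0.0, 0.802]
force: [-0.7, 0.8, -1.6]
grip_width: 0.0515
grip_force: 15.0
t 10.675 pos [0.5066 0.2302 0.0426] rot [-3.1414e+00  4.0000e-04  8.0220e-01]
turn [-0.001  0.002 -0.004] shift [-0.013  0.033  0.153] rows 1 each [-0.0131  0.0326  0.1527]
```

```bash
python3 -m inch '-1 0 0 0.06 0 0 0; -1 0 0 0.05 0 0 0; -1 0 0 0.04 0 0 0; -1 0 0 0 0 0 0'; python3 -m inch '-1 0 0 0.04 0 0 0; -1 0 0 0 0 0 0'
```

```text
time_s: 11.18
ee_pos: [0.5066, 0.2302, 0.0383]
eef_rot: [-3.141, 0.0, 0.802]
force: [0.3, -0.6, -2.3]
grip_width: 0.0516
grip_force: 15.0
time_s: 11.42
ee_pos: [0.5069, 0.2303, 0.0378]
eef_rot: [3.141, -0.001, 0.802]
force: [-2.6, -0.9, 5.8]
grip_width: 0.0518
grip_force: 15.0
```

```bash
python3 -m inch '-0.2 0 0 0 0 0 0; 0.2 0 0 0 0 0 0; 0.6 0 0 0 0 0 0; 1 0 0 0 0 0 0; 1 0 0 0 0 0 0; 1 0 0 0 0 0 0' >/dev/null;  python3 -m inch '1 0 0 -0.3 0 0 0; 1 0 0 -0.9 0 0 0; 1 0 0 -0.9 0 0 0; 1 0 0 -0.9 0 0 0; 1 0 0 -0.9 0 0 0; 1 -0.9 0 -0.6 0 0 0; 1 -0.9 0 0 0 0 0; 1 0 0 0 0 0 0; 1 0 0 0 0 0 0'; python3 w.py w5.png; cp last_wrist.npz w5.npz
python3 - <<'E'
from sp import *
c=load('wrist'); b=(150,60,500,300); (u,v),st,m=blob(c,(3,60,60),(16,255,255),b); print(u,v,st); print(dome(c,b))
E
```

```text
time_s: 13.3
ee_pos: [0.4696, 0.1917, 0.1726]
eef_rot: [3.141, -0.001, 0.802]
force: [1.3, -1.2, 0.2]
grip_width: 0.0943
grip_force: 0.0
[0.4696 0.1918 0.1724] [0.525 0.247 0.352] [-0.186 -0.192 -0.964] 352.1657925766942
317.1668701171875 140.8650360107422 [ 285  108   65   67 3391]
(array([0.50770273, 0.22892202, 0.07488787]), 2258, ((0.5077174305915833, 0.23000459372997284), 0.024459632113575935))
```

View pics/w5.png

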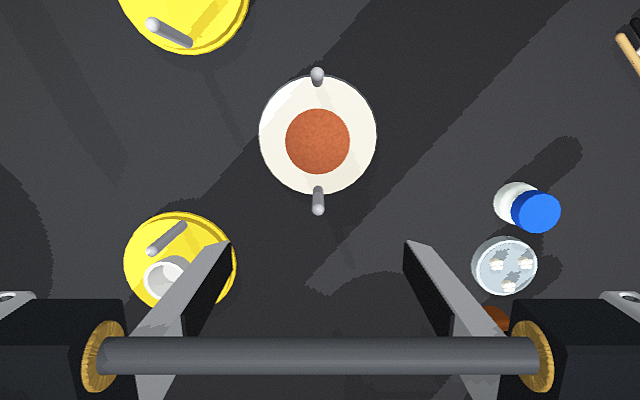

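The plinth is home: the orange disc at (317,141) is centred on the cream hearth, and its measured apex is at z = 0.0749. Next is the tray.

```bash
python3 go.py 0.526 -0.031 0.172 42; python3 -m inch '1 0 0 0 0 0 0.4; 1 -0.56 0.9 0 0 0 0; 1 -0.56 0.9 0 0 0 0; 1 -0.56 0.9 0 0 0 0; 1 -0.56 0.9 0 0 0 0; 1 -0.4 0.9 0 0 0 0; 1 -0.4 0.9 0 0 0 0; 1 -0.2 0.5 0 0 0 0; 1 0 0 0 0 0 0; 1 0 0 0 0 0 0'; python3 w.py w6.png; cp last_wrist.npz w6.npz; python3 go.py 0.526 -0.031 0.172 42
```

```text
t 13.35 pos [0.4696 0.1918 0.1724] rot [ 3.1415e+00 -4.0000e-04  8.0230e-01]
turn [ 0.001 -0.002  0.397] shift [-3.571  6.777  0.012] rows 7 each [-0.5102  0.9681  0.0017]
time_s: 14.6
ee_pos: [0.5151, -0.0044, 0.172]
eef_rot: [-3.141, 0.0, 0.733]
force: [0.6, -0.8, 0.2]
grip_width: 0.0943
grip_force: 0.0
[ 0.5151 -0.0044  0.1721] [0.575 0.047 0.352] [-0.2   -0.179 -0.963] 352.1657925766942
t 14.65 pos [ 0.5151 -0.0044  0.1721] rot [-3.1414  0.      0.7332]
turn [-0.001  0.     0.001] shift [-0.324  0.903  0.004] rows 1 each [-0.3238  0.9033  0.004 ]
```

View pics/w6.png

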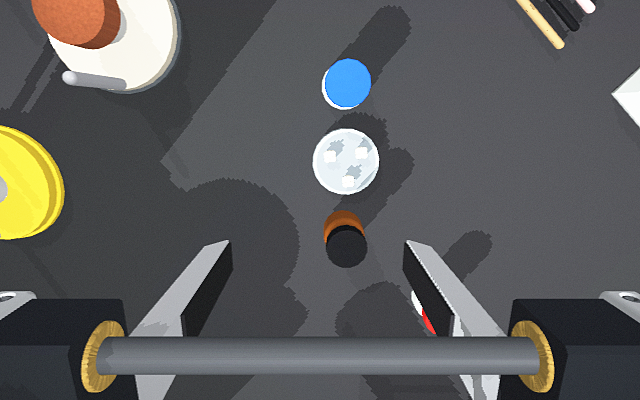

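The view shows the tray at (346,161), lined up along the image's vertical with the blue jar (346,83) and the amber bottle (346,245), so yaw 42° closes the fingers across that line.

```bash
cat > tr.py <<'E'
import sys; from m import *
def tray(c,box,zt):
    C=cloud(c); x0,y0,x1,y1=box; s=np.zeros((400,640),bool); s[y0:y1,x0:x1]=1; m=(s&(abs(C[...,2]-zt)<.004)).astype('u1')
    n,l,st,ce=cv2.connectedComponentsWithStats(m); i=1+st[1:,4].argmax(); Q=C[l==i]; A=np.c_[Q[:,:2],np.ones(len(Q))]; pl=np.linalg.lstsq(A,Q[:,2],rcond=None)[0]
    return [np.round(x,4) for x in cv2.minEnclosingCircle(Q[:,:2].astype('f4'))],np.median(Q[:,2]).round(4),pl[:2].round(3),len(Q)
if __name__=='__main__':
    c=dict(np.load('w6.npz')); print(tray(c,(305,120,388,202),.014)); (u,v),st,m=blob(c,(0,0,110),(179,90,255),(308,122,386,200)); print(u,v,st,onz(c,u,v,.014))
    for w,b,z in(('w3.npz',(380,185,460,255),.014),('w5.npz',(462,230,545,300),.014)):
        d=dict(np.load(w)); (a,bb),st,m=blob(d,(85,10,90),(120,90,255),b); print(w,tray(d,b,z),tri(ray(d,a,bb),ray(c,u,v)))
E
python3 tr.py
```

```text
([array([ 0.5558, -0.0064]), np.float64(0.0321)], np.float64(0.0148), array([-0.001, -0.002]), 3016)
345.1725769042969 160.9470672607422 [ 312  128   67   67 3511] [ 0.55621462 -0.00521927  0.014     ]
w3.npz ([array([ 0.5561, -0.0058]), np.float64(0.0322)], np.float64(0.0148), array([-0.001, -0.007]), 2554) (array([ 0.55596192, -0.00617668,  0.00773137]), np.float64(0.00017575499990920803))
w5.npz ([array([ 0.5558, -0.006 ]), np.float64(0.0325)], np.float64(0.0148), array([ 0.001, -0.012]), 2363) (array([ 0.55599839, -0.00616608,  0.00768445]), np.float64(0.00025914593622831597))
```

```bash
python3 go.py 0.5558 -0.0062 0.003 42; python3 -m inch '1 0.5 0.46 0 0 0 0; 1 0.5 0.46 0 0 0 0; 1 0 0 0.9 0 0 0; 1 0 0 0.9 0 0 0; 1 0 0 0.9 0 0 0; 1 0 0 0.9 0 0 0; 1 0 0 0.9 0 0 0; 1 0 0 0.5 0 0 0; 1 0 0 0 0 0 0'; python3 go.py 0.5558 -0.0062 0.003 42
```

```text
t 14.65 pos [ 0.5151 -0.0044  0.1721] rot [-3.1414  0.      0.7332]
turn [-0.001  0.     0.001] shift [0.968 0.954 5.637] rows 6 each [0.1613 0.1589 0.9396]
time_s: 15.78
ee_pos: [0.5556, -0.0053, 0.0217]
eef_rot: [-3.141, 0.001, 0.733]
force: [-0.3, -1.1, 0.8]
grip_width: 0.0943
grip_force: 0.0
t 15.775 pos [ 0.5556 -0.0053  0.0217] rot [-3.1406e+00  9.0000e-04  7.3280e-01]
turn [-0.006  0.005 -0.001] shift [-0.016  0.027  0.622] rows 1 each [-0.0165  0.0274  0.6218]
```

```bash
python3 -m inch '1 -0.016 0.027 0.3 0 0 0; 1 0 0 0.2 0 0 0; 1 0 0 0.1 0 0 0; 1 0 0 0 0 0 0'; python3 -m inch '0.4 0 0 0 0 0 0; -1 0 0 0 0 0 0; -1 0 0 0 0 0 0; -1 0 0 0 0 0 0; -1 0 0 0 0 0 0; -1 0 0 0 0 0 0; -1 0 0 0 0 0 0' 12; python3 -m inch '-1 0 0 -0.15 0 0 0; -1 0 0 -0.3 0 0 0; -1 0 0 -0.6 0 0 0; -1 0 0 -0.9 0 0 0; -1 0 0 -0.9 0 0 0; -1 0 0 -0.9 0 0 0; -1 0 0 -0.9 0 0 0; -1 0 0 -0.6 0 0 0; -1 0 0 0 0 0 0; -1 0 0 0 0 0 0'; python3 w.py w7.png; cp last_wrist.npz w7.npz
```

```text
time_s: 16.27
ee_pos: [0.5561, -0.0066, 0.0041]
eef_rot: [-3.142, 0.0, 0.732]
force: [0.0, 0.6, -0.7]
grip_width: 0.094
grip_force: 0.0
time_s: 17.15
ee_pos: [0.5562, -0.0066, 0.0042]
eef_rot: [3.142, -0.0, 0.732]
force: [-1.8, 0.7, 3.7]
grip_width: 0.0634
grip_force: 12.0
time_s: 18.4
ee_pos: [0.5558, -0.0066, 0.1613]
eef_rot: [-3.141, 0.0, 0.732]
force: [-0.2, 0.9, -0.9]
grip_width: 0.0636
grip_force: 12.0
[ 0.5558 -0.0066  0.161 ] [0.615 0.045 0.341] [-0.2   -0.179 -0.963] 352.1657925766942
```

View pics/w7.png

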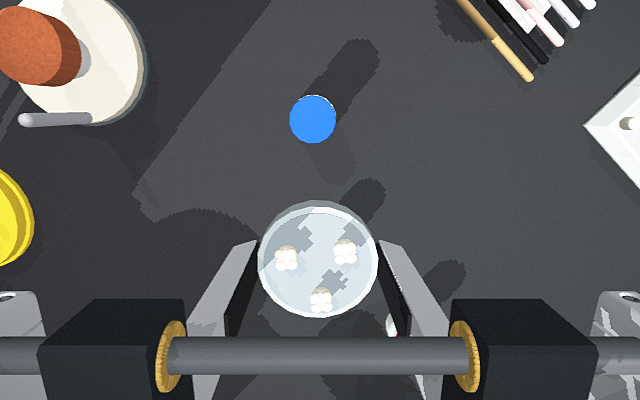

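The tray is held at (318,260), between the pads and looking level. I'll measure its offset and tilt in the hand.

```bash
python3 - <<'E'
from tr import *
c=dict(np.load('w7.npz')); print(tray(c,(250,195,388,325),.171)); C=cloud(c)
d=cv2.cvtColor(c['img'],cv2.COLOR_BGR2HSV)
# robust plane of disc top (exclude crowns/sides)
s=np.zeros((400,640),bool); s[225:315,268:368]=1; Q=C[s&(C[...,2]>.165)&(C[...,2]<.1755)]
for k in range(4):
    p=np.linalg.lstsq(np.c_[Q[:,:2]-[.5558,-.0066],np.ones(len(Q))],Q[:,2],rcond=None)[0]; r=Q[:,2]-np.c_[Q[:,:2]-[.5558,-.0066],np.ones(len(Q))]@p; Q=Q[abs(r)<.0015]
print('plane slope',p.round(4),len(Q))
R=s&1
E=C[(C[...,2]>p[2]-.002)&(C[...,2]<p[2]+.002)&(np.hypot(C[...,0]-.5558,C[...,1]+.0066)<.04)]
w=np.radians(42); t=np.array([np.cos(w),np.sin(w)]); n=np.array([np.sin(w),-np.cos(w)])
for nm,ax in(('x',t),('y',n)):
    q=(E[:,:2]-[.5558,-.0066])@ax; print(nm,np.percentile(q,[0.2,50,99.8]).round(4))
E
python3 go.py 0.5077 0.2289 0.165 44
```

```text
([array([ 0.5604, -0.0052]), np.float64(0.0365)], np.float64(0.1719), array([-0.006, -0.004]), 9578)
plane slope [0.0023 0.0023 0.172 ] 6885
x [-0.0307  0.0019  0.0314]
y [-0.0354  0.0007  0.0356]
t 18.45 pos [ 0.5558 -0.0066  0.161 ] rot [-3.1408e+00  8.0000e-04  7.3230e-01]
turn [-0.005  0.005 -0.204] shift [ 4.301 -6.76  -0.134] rows 7 each [ 0.6144 -0.9657 -0.0191]
```

```bash
python3 -m inch '-1 0 0 0 0 0 -0.2; -1 0.3 -0.5 0 0 0 0; -1 0.6 -0.95 0 0 0 0; -1 0.6 -0.95 0 0 0 0; -1 0.6 -0.95 0 0 0 0; -1 0.6 -0.95 0 0 0 0; -1 0.6 -0.95 0 0 0 0; -1 0.6 -0.95 0 0 0 0; -1 0.3 -0.5 0 0 0 0; -1 0 0 0 0 0 0'; python3 go.py 0.5075 0.2288 0.09 44
```

```text
time_s: 19.7
ee_pos: [0.5068, 0.2263, 0.1615]
eef_rot: [-3.141, 0.0, 0.769]
force: [-0.5, -0.3, -1.0]
grip_width: 0.0635
grip_force: 12.0
t 19.7 pos [0.5068 0.2263 0.1615] rot [-3.1415e+00  3.0000e-04  7.6890e-01]
turn [-0.001  0.002  0.006] shift [ 0.072 -0.044  2.382] rows 3 each [ 0.0242 -0.0146  0.7941]
```

```bash
python3 -m inch '-1 0.07 -0.04 0.4 0 0 0; -1 0 0 0.7 0 0 0; -1 0 0 0.7 0 0 0; -1 0 0 0.4 0 0 0; -1 0 0 0.18 0 0 0; -1 0 0 0 0 0 0; -1 0 0 0 0 0 0'; python3 go.py 0.5075 0.2288 0.082 44; python3 w.py w8.png; cp last_wrist.npz w8.npz
```

```text
time_s: 20.58
ee_pos: [0.5084, 0.2279, 0.0909]
eef_rot: [3.141, -0.001, 0.767]
force: [0.7, -0.7, -1.0]
grip_width: 0.0637
grip_force: 12.0
t 20.575 pos [0.5084 0.2279 0.0909] rot [ 3.1412e+00 -9.0000e-04  7.6720e-01]
turn [ 0.002 -0.005 -0.004] shift [ 0.001 -0.042  0.296] rows 1 each [ 0.0005 -0.0415  0.2956]
[0.5083 0.2279 0.0909] [0.566 0.281 0.271] [-0.192 -0.186 -0.964] 352.1657925766942
```

```bash
python3 -m inch '-1 0 -0.04 0.1 0 0 0; -1 0 0 0.1 0 0 0; -1 0 0 0.08 0 0 0; -1 0 0 0 0 0 0; -1 0 0 0 0 0 0'; python3 go.py 0.5075 0.2288 0.079 44
```

```text
time_s: 21.25
ee_pos: [0.5072, 0.2287, 0.0819]
eef_rot: [3.142, -0.0, 0.767]
force: [-0.1, 0.0, -1.2]
grip_width: 0.0639
grip_force: 12.0
t 21.25 pos [0.5072 0.2287 0.0819] rot [ 3.1416 -0.      0.7672]
turn [ 0.    -0.    -0.004] shift [0.008 0.004 0.096] rows 1 each [0.0084 0.004  0.0962]
```

```bash
python3 -m inch '-1 0 0 0.04 0 0 0; -1 0 0 0 0 0 0'; python3 -m inch '-1 0 0 0.03 0 0 0; -1 0 0 0 0 0 0';python3 go.py 0.5075 0.2288 0.079 44
```

```text
time_s: 21.5
ee_pos: [0.5071, 0.2287, 0.0806]
eef_rot: [-3.142, 0.0, 0.767]
force: [-0.4, -0.5, -0.9]
grip_width: 0.0636
grip_force: 12.0
time_s: 21.75
ee_pos: [0.5071, 0.2287, 0.0797]
eef_rot: [-3.142, 0.0, 0.767]
force: [-0.2, 0.2, -2.1]
grip_width: 0.0637
grip_force: 12.0
t 21.75 pos [0.5071 0.2287 0.0797] rot [-3.1415e+00  1.0000e-04  7.6720e-01]
turn [-0.     0.    -0.004] shift [0.011 0.006 0.023] rows 1 each [0.0106 0.0059 0.0227]
```

```bash
python3 -m inch '-1 0.01 0 0.02 0 0 0; -1 0 0 0 0 0 0; -1 0 0 0 0 0 0' 4; python3 -m inch '-1 0 0 0.02 0 0 0; -1 0 0 0 0 0 0; -1 0 0 0 0 0 0'
```

```text
time_s: 22.12
ee_pos: [0.5074, 0.2289, 0.0791]
eef_rot: [-3.142, -0.0, 0.767]
force: [0.0, 0.5, -1.1]
grip_width: 0.0636
grip_force: 4.0
time_s: 22.5
ee_pos: [0.5074, 0.2289, 0.0786]
eef_rot: [3.142, -0.0, 0.767]
force: [0.6, -0.4, -0.4]
grip_width: 0.0636
grip_force: 4.0
```

```bash
python3 -m inch '-1 0 0 0.01 0 0 0; -1 0 0 0 0 0 0; -1 0 0 0 0 0 0'; python3 -m inch '-1 0 0 0.01 0 0 0; -1 0 0 0 0 0 0; -1 0 0 0 0 0 0'
```

```text
time_s: 22.88
ee_pos: [0.5075, 0.229, 0.0785]
eef_rot: [3.142, -0.0, 0.767]
force: [-0.6, -0.3, 3.2]
grip_width: 0.0642
grip_force: 4.0
time_s: 23.25
ee_pos: [0.5075, 0.229, 0.0783]
eef_rot: [3.141, -0.001, 0.767]
force: [-0.3, -0.4, 5.9]
grip_width: 0.0637
grip_force: 4.0
```

```bash
python3 -m inch '-1 0 0 -0.007 0 0 0; -1 0 0 0 0 0 0; 0.36 0 0 0 0 0 0; 0.37 0 0 0 0 0 0; 0.39 0 0 0 0 0 0; 0.42 0 0 0 0 0 0; 0.46 0 0 0 0 0 0; 0.5 0 0 0 0 0 0; 0.5 0 0 0 0 0 0; 0.5 0 0 0 0 0 0' 3
python3 - <<'E'
from tr import *
c=snap('wrist','w9.png'); print(tray(c,(240,190,395,330),.0892)); C=cloud(c); o=np.array([.5076,.2289])
s=np.hypot(C[...,0]-o[0],C[...,1]-o[1])<.03; Q=C[s&(C[...,2]>.08)&(C[...,2]<.096)]
for k in range(4):
    A=np.c_[Q[:,:2]-o,np.ones(len(Q))]; p=np.linalg.lstsq(A,Q[:,2],rcond=None)[0]; Q=Q[abs(Q[:,2]-A@p)<.0015]
print(p.round(4),len(Q))
E
```

```text
time_s: 24.5
ee_pos: [0.5074, 0.2289, 0.0782]
eef_rot: [3.142, -0.0, 0.767]
force: [-0.4, 0.3, -0.2]
grip_width: 0.0708
grip_force: 0.0
([array([0.5084, 0.2277]), np.float64(0.0324)], np.float64(0.0892), array([-0.019,  0.017]), 9377)
[-0.0141  0.0173  0.0893] 7961
```

View pics/w9.png

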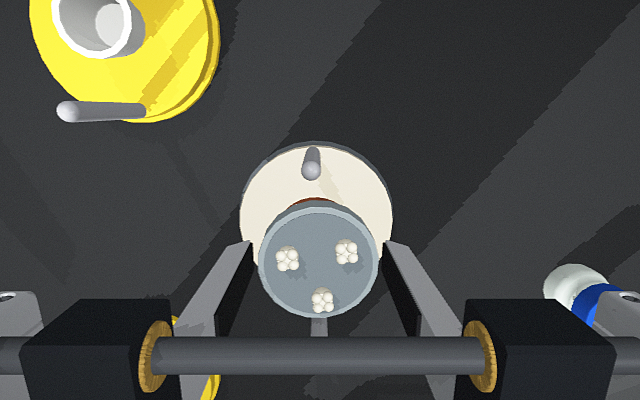

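The tray rests released at (318,262), leaning about 1.3°, which is roughly 1 mm off centre. I'll open the fingers and rise.

```bash
python3 -m inch '0.7 0 0 0 0 0 0; 0.9 0 0 0 0 0 0; 1 0 0 0 0 0 0; 1 0 0 -0.2 0 0 0; 1 0 0 -0.5 0 0 0; 1 0 0 -0.9 0 0 0; 1 0 0 -0.9 0 0 0; 1 0 0 -0.9 0 0 0; 1 0 0 -0.5 0 0 0; 1 0 0 0 0 0 0'
python3 - <<'E'
from tr import *
for i in range(2):
    c=snap('wrist','w10.png'); C=cloud(c); o=np.array([.5076,.2289])
    s=np.hypot(C[...,0]-o[0],C[...,1]-o[1])<.04; Q=C[s&(C[...,2]>.084)&(C[...,2]<.094)]; print(cv2.minEnclosingCircle(Q[:,:2].astype('f4')))
    Q=Q[np.hypot(*(Q[:,:2]-o).T)<.03]
    for k in range(4):
        A=np.c_[Q[:,:2]-o,np.ones(len(Q))]; p=np.linalg.lstsq(A,Q[:,2],rcond=None)[0]; Q=Q[abs(Q[:,2]-A@p)<.0015]
    print(p.round(4),len(Q))
t=load('top');T=snap('top')
C0,C1=cloud(t),cloud(T)
for k,u,v in(('red',423,193),('blue',332,152),('amber',371,195)): print(k,C0[v,u].round(3),C1[v,u].round(3))
E
```

```text
time_s: 25.8
ee_pos: [0.5077, 0.2291, 0.1962]
eef_rot: [3.141, -0.002, 0.767]
force: [0.8, 0.8, -0.5]
grip_width: 0.0941
grip_force: 0.0
((0.5086203813552856, 0.2275778204202652), 0.03209567442536354)
[-0.0141  0.0167  0.0893] 3185
((0.5088449716567993, 0.22750310599803925), 0.032089125365018845)
[-0.0146  0.0169  0.0893] 3230
red [ 0.509 -0.177  0.053] [ 0.509 -0.177  0.05 ]
blue [0.604 0.041 0.049] [0.605 0.041 0.045]
amber [ 0.501 -0.053  0.062] [ 0.501 -0.052  0.062]
```

The tray is stable at 1.3° lean and about 1.5 mm off centre. The top view shows the jars and bottle unmoved, and the gripper is clear.

```bash
python3 -c "
from station import ticket
print(ticket.hand_in())"
```

```text
the job is handed in; nothing more can be done
None
```

The job is handed in at about 26 s: the plinth is fully home in the cream hearth and the tray is balanced on its dome (about 1.3° lean, 1.5 mm off centre), with the two jars and the bottle where they stood; no verdict came back.

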